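# Calibrate the touch screen of a repaired rugged tablet

## Task

A new touch glass has been fitted to the rugged tablet on the blue mat and has to be calibrated: seen from its key strip, touch the cross at the top left of the screen, then the cross at the right edge, then the cross at the bottom, resting a fingertip lightly on each for about half a second and lifting off clear of the screen in between, then press the round key fully down to store it and let it come up again. Touch the glass nowhere but inside the three square frames, never press it hard, press no other key, and do not shift or lift the tablet or disturb the things around it.

Things in the scene. Friction and masses are not known exactly. Their poses are not given: they have to be found in the camera images.
- tablet: Rugged tablet lying loose, face up, on the 4 mm blue mat: dark case 214 (x) by 280 mm (y), 36 mm thick to the glass, 1.2 kg; corner bumpers 38 mm. Origin: centre of its underside; x points from the key strip (wide bezel, robot side) to the screen's top edge, y to the left seen from the keys. Screen 158 by 211 mm, centred at x +12 mm, surface at z 36 mm, bezel at 34 mm. Turned up to 40 degrees.
- cross_top_left: 40 mm square frame with a 26 mm cross in it, drawn in dark lines on the light screen, near the top left corner of the screen (tablet x +65, y +79.5 mm): the first to touch. Origin: centre of the cross, on the glass surface; axes as the tablet's. A touch counts only where the finger meets the glass inside this 40 mm frame, with 0.5 N or more.
- cross_right: 40 mm square frame with a 26 mm cross in it, drawn in dark lines on the light screen, half-way down the right edge of the screen (tablet x +12, y -79.5 mm): the second to touch. Origin: centre of the cross, on the glass surface; axes as the tablet's. A touch counts only where the finger meets the glass inside this 40 mm frame, with 0.5 N or more.
- cross_bottom: 40 mm square frame with a 26 mm cross in it, drawn in dark lines on the light screen, in the middle of the lower edge of the screen, next to the key strip (tablet x -41, y 0): the third to touch. Origin: centre of the cross, on the glass surface; axes as the tablet's. A touch counts only where the finger meets the glass inside this 40 mm frame, with 0.5 N or more.
- glass_elsewhere: All the rest of the tablet's touch glass, outside the three frames (origin: tablet x 0, y 0, on the glass surface, z = 36 mm). Not to be touched.
- touch_glass: The whole touch glass with the three frames; same origin. It floats on a soft gasket: pressed, it gives 1 mm per 4 N, 3 mm at most, and comes back. 2 to 5 N is plenty; more than 25 N spoils it.
- store_key_top (a point): Centre of the top of the round key (store), 18 mm in diameter, the only round one, at the right of the key strip (tablet x -87, y -55 mm); its top stands 4.5 mm above the bezel.
- store_key (a joint): Travel of the round key: 0 = out, 0.003 m = fully down; counts as pressed beyond 0.002 m. It springs back; 1 N starts it, 4 N takes it fully down.
- key_left (a joint): Rubber key in the tablet's key strip: oblong, 20 mm wide by 11 mm, the leftmost of three (tablet x -87, y +75 mm). Joint value 0 = out, 0.003 m = fully down. Must not be pressed.
- key_mid (a joint): Rubber key in the tablet's key strip: oblong, 20 mm wide by 11 mm, the middle one of three (tablet x -87, y +40 mm). Joint value 0 = out, 0.003 m = fully down. Must not be pressed.
- key_inner (a joint): Rubber key in the tablet's key strip: oblong, 20 mm wide by 11 mm, the rightmost of three (tablet x -87, y +5 mm), 60 mm left of the round key. Joint value 0 = out, 0.003 m = fully down. Must not be pressed.
- screwdriver: Screwdriver, 150 mm long, lying on the mat right of the tablet; origin under its middle. Leave alone.
- screw_dish: Small steel screw dish, 60 mm across, 18 mm high, on the mat left of the tablet; origin under its centre. Leave alone.
- flux_jar: Amber jar with a white cap, 36 mm across, 36 mm high, on the mat left of the tablet; origin under its centre. Leave alone.
- eyepiece_cap: Black microscope eyepiece cap, 34 mm across, 22 mm high, on the mat left of the tablet; origin under its centre. Leave alone.

How it is judged:
On the way, in this order (a step that is already met when the one before it is completed fails the run):
1. a fingertip rests on the top left cross's frame (contact force between the fingers and cross_top_left above 0.5 N), for 0.25 s.
2. then on the right one (contact force between the fingers and cross_right above 0.5 N), for 0.25 s.
3. then on the bottom one (contact force between the fingers and cross_bottom above 0.5 N), for 0.25 s.
4. no finger on the tablet (contact force between the fingers and tablet below 0.1 N), for 0.05 s.
5. the round key is pressed down (value of joint store_key above 0.002 m), for 0.1 s.
6. the round key is up again (value of joint store_key below 0.0006 m), for 0.1 s.
At the end, for the whole second after the job is handed in: The three crosses were touched in order and the round key then pressed and let go: all keys are out (within 0.6 mm), the tablet lies flat, at rest, within 10 mm of where it was, and the things around it within 15 mm of where they were (value of joint each of store_key, key_left, key_mid, key_inner below 0.0006 m and distance of tablet from where it was at the start of the episode below 0.01 m and angle between tablet's own z axis and vertical below 0.03 rad and linear speed of tablet below 0.01 m/s and distance of each of screwdriver, screw_dish, flux_jar, eyepiece_cap from where it was at the start of the episode below 0.015 m).
It fails at once if the touch glass is pressed harder than 25 N (contact force between anything else and touch_glass above 25 N).
It fails at once if the glass is touched outside the three frames (more than 0.5 N) (contact force between anything else and glass_elsewhere above 0.5 N).
It fails at once if another key is pressed more than 1.5 mm (value of joint any of key_left, key_mid, key_inner above 0.0015 m).
It fails at once if the tablet is shifted more than 10 mm, lifted or tipped (distance of tablet from where it was at the start of the episode above 0.01 m or angle between tablet's own z axis and vertical above 0.06 rad).
It fails at once if the screwdriver, dish, jar or cap is moved more than 15 mm (distance of any of screwdriver, screw_dish, flux_jar, eyepiece_cap from where it was at the start of the episode above 0.015 m).
It also fails if it takes over 61 s, if anything falls off the work surface, if the arm or the gripper's body presses on something with over 40 N, if the wrist force passes 120 N, or if a joint passes its speed limit or range.

## Robot

A 7-joint arm with a two-finger parallel gripper is mounted at the origin on the work surface. World frame = base frame: x ahead of the robot, y to its left, z up, the work surface at z = 0. Lengths are in m, angles in rad, forces in N, time in s.
With the tool pointing down it reaches from about 0.375 to 0.925 m from the base axis. Payload 3.1 kg.
Tool frame: the origin (TCP) lies midway between the tips of the shut fingers; the grasp point (between the pads) lies 19 mm behind it; z points along the fingers, y is the line along which they close (so a half turn about z gives the same grasp; the last joint's range is limited). The gripper opens to 85 mm and grips with 20 to 120 N. Pads are 22 mm wide; open, the fingers measure 114 mm over their backs; the gripper's body (76 mm by 85 mm) begins 54 mm behind the grasp point. The pads swing forward as they close: fully open they stand 13 mm farther back than shut.
Start: joints at [1.227, 0.383, 0.044, 1.598, -0.018, 1.161, -0.05], TCP at [0.158, -0.63, 0.231] pointing down, gripper open.
Joint ranges: [-2.61, 2.61], [-0.41, 2.15], [-1.48, 1.57], [0, 2.5], [-1.57, 4.71], [0.05, 1.97], [-2.85, 2.85]. Speed limits (rad/s): [2.79, 2.79, 3.14, 3.14, 3.14, 3.14, 3.14].

## Interface

Orientations are given as a rotation vector (axis times angle).
In Python, from cell import env gives the robot as it stands. The module is installed in compiled form; this text tells all that it offers.
- The arm moves only by the shell command python3 -m inch 'ROWS' [FORCE]. ROWS is JSON, a list of rows, each an object of numbers: "ax", "ay", "az": the turn, a rotation vector about the tool's x, y, z in rad; "x", "y", "z": the shift along the tool's x, y, z in cm; "fingers": the finger opening in cm, from 0 to 8.54. In form: [{"ax": .., "ay": .., "az": .., "x": .., "y": .., "z": .., "fingers": ..}, ...]. A call has 1 to 12 rows; each row shifts and turns the commanded pose from where the row before left it, along the tool's axes as they then stand; what a row does not reach is not made up. A row lasts 1/10 s, in which the tool goes at most 50 mm and 8.59 degrees, less where a joint would pass 70% of its speed; a pose out of reach is approached as far as the arm can. A call with a gripper value outside its range is refused whole. The fingers move at their own pace and stop on an object; FORCE is the grip in N (left out, the last holds). Time passes only in rows, so rows that do not move let the fingers close. It gives the time, the measured TCP pose, the force, the opening and the grip force at its end, in the units of the state.
- env.sense(): the state, without advancing time (a new reading comes with each control period).
- env.grab_frame(name): name is "scene" or "side" or "wrist"; returns the picture (400x640x3 uint8, blue, green, red); there is no depth.
- env.camera_info(name): a dict with "fx", "fy", "cx", "cy" (pixels), "cam_to_world" (4x4, takes a point from camera to world coordinates). Camera axes: x right, y down, z forward; pixel columns grow to the right and rows downward; lengths in m; the calibration is good to about 2 mm. A picture is of the moment at which its call begins: read the wrist's pose just before it. camera_info takes no time and is no camera call; for the wrist camera it gives the pose at the moment of the call.
- env.hand_in(): hands the job in; it is judged then, once.
The state is a dict: "time_s": time; "q": joint angles; "qvel": joint speeds; "tau": joint torques, N m; "tcp_pos": TCP position; "eef_rot": TCP orientation; "contact_force": force on the tool from outside, world axes, zero at the start; "ft_torque": the same for the moment, N m; "width": finger opening in m; "grasp_force": force on a finger pad.
Only numpy, scipy, OpenCV 4.12 (cv2) and the standard library are available. Lean on these libraries where they do the work, as an engineer would, in place of code of your own. Each camera call takes 0.05 s, during which the arm holds its last target. There are 200 camera calls.

## Working session

There is one attempt and no reset: what is moved stays moved. The work goes in short steps, Python scripts to look and compute and a shell command to move; the robot and the scene stay as the last step left them, time stands still between calls to the robot, and variables do not carry over. Pictures are saved under pics/ and viewed, at most 10 in all, crops included, and the job is handed in when it is done.

```bash
mkdir -p pics; python3 - <<'E'
from cell import env
import cv2,numpy as np
s=env.sense();print(s['time_s'],s['tcp_pos'],s['eef_rot'],s['width'],s['contact_force'])
a=env.grab_frame('scene');b=env.grab_frame('side');c=env.grab_frame('wrist')
for n,i in zip(('scene','side','wrist'),(a,b,c)):
    cv2.imwrite(f'pics/{n}0.png',i)
    print(n,np.round(env.camera_info(n)['cam_to_world'],3).tolist(),env.camera_info(n)['fx'])
E
```

```text
0.0 [ 0.15790344 -0.62954685  0.22985555] [-3.11528229e+00 -3.84851986e-01  7.64099163e-04] 0.0852379328672424 [-0.14000714  0.02534038 -0.82142777]
scene [[-0.357, 0.65, -0.671, 1.133], [0.934, 0.241, -0.264, 0.267], [-0.01, -0.721, -0.693, 0.641], [0.0, 0.0, 0.0, 1.0]] 372.66181071837445
side [[-0.796, -0.292, 0.529, -0.004], [-0.604, 0.413, -0.681, 0.741], [-0.02, -0.862, -0.506, 0.586], [0.0, 0.0, 0.0, 1.0]] 468.24871371502167
wrist [[0.243, -0.929, -0.28, 0.229], [-0.97, -0.233, -0.069, -0.612], [-0.001, 0.288, -0.958, 0.373], [0.0, 0.0, 0.0, 1.0]] 294.6615875714415
```

View pics/scene0.png

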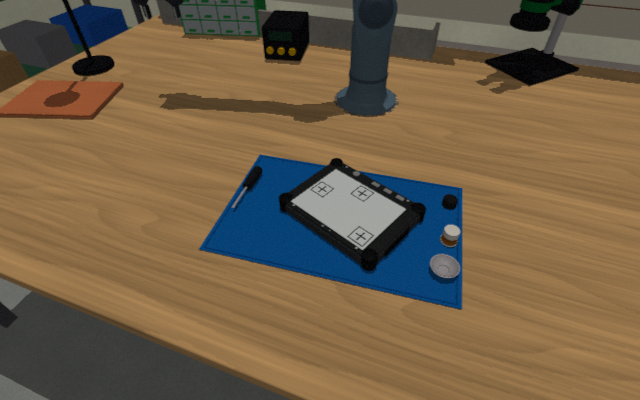

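View pics/side0.png

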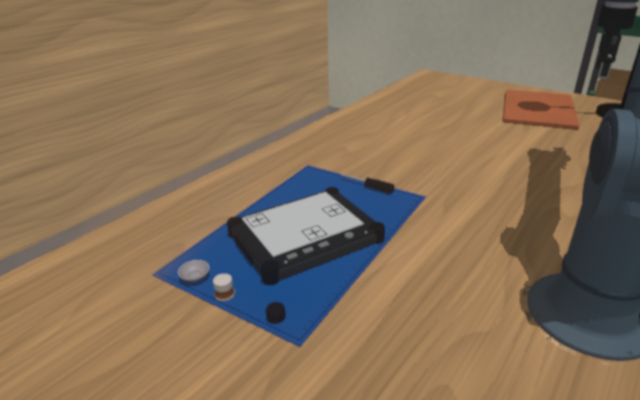

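The scene view has the top-left cross at about (361,236), the right one at (322,189) and the bottom one at (362,193). In the side view they are at (257,219), (334,210) and (315,232). I'll fit the screen quad in both views on the plane z = 0.040 (4 mm mat + 36 mm).

```bash
cat > h.py <<'E'
import cv2,numpy as np
from scipy.spatial.transform import Rotation as R
def cast(ci,px,z):
    T=np.array(ci['cam_to_world']);px=np.atleast_2d(np.array(px,float))
    d=np.c_[(px[:,0]-ci['cx'])/ci['fx'],(px[:,1]-ci['cy'])/ci['fy'],np.ones(len(px))]@T[:3,:3].T
    return (T[:3,3]+d*((z-T[2,3])/d[:,2:]))[:,:2]
M={'TL':(.065,.0795),'R':(.012,-.0795),'B':(-.041,0),'K':(-.087,-.055)}
def fit(P,Q): # 2D rigid: tablet P -> world Q
    P=np.array(P);Q=np.array(Q);p=P.mean(0);q=Q.mean(0);A=P-p;B=Q-q
    th=np.arctan2((A[:,0]*B[:,1]-A[:,1]*B[:,0]).sum(),(A*B).sum())
    c,s=np.cos(th),np.sin(th);Rm=np.array([[c,-s],[s,c]]);t=q-Rm@p
    return th,t,Rm,np.linalg.norm(P@Rm.T+t-Q,axis=1)
E
python3 - <<'E'
from cell import env
from h import *
for n,seed in (('scene',(340,212)),('side',(290,222))):
    im=cv2.imread(f'pics/{n}0.png');g=im.min(2)
    m=(g>110).astype(np.uint8); m=cv2.morphologyEx(m,cv2.MORPH_CLOSE,np.ones((3,3)))
    cs,_=cv2.findContours(m,cv2.RETR_EXTERNAL,cv2.CHAIN_APPROX_NONE)
    c=[c for c in cs if cv2.pointPolygonTest(c,seed,False)>0][0]
    ci=env.camera_info(n)
    W=cast(ci,c[:,0],.040)
    r=cv2.minAreaRect((W*1000).astype(np.float32));print(n,cv2.contourArea(c),r)
    cr={'scene':[(361,236),(322,189),(362,193)],'side':[(257.5,219),(334,210),(315,232)]}[n]
    th,t,Rm,e=fit([M[k] for k in('TL','R','B')],cast(ci,cr,.04))
    print(np.degrees(th),t,e, 'centre',t+Rm@[.012,0])
    for k in M: print(k,Rm@M[k]+t)
E
```

```text
scene 4471.5 ((550.519287109375, 105.72578430175781), (210.99566650390625, 163.63577270507812), 67.88114929199219)
-21.727284845604284 [0.53712574 0.11209036] [0.00033414 0.00019753 0.00018736] centre [0.54827322 0.10764809]
TL [0.62693795 0.1618801 ]
R [0.51884318 0.03379606]
B [0.49903853 0.12726812]
K [0.43594613 0.09320422]
side 4059.5 ((545.29736328125, 109.41087341308594), (212.77362060546875, 161.53953552246094), 67.70447540283203)
-23.092625554459513 [0.5335786  0.11276081] [0.00110108 0.0012494  0.00171124] centre [0.54461706 0.10805418]
TL [0.62455167 0.16039641]
R [0.51343568 0.03492436]
B [0.49586385 0.12884177]
K [0.43197771 0.09629088]
```

```bash
python3 -m inch '[{"x":1.5,"y":-1.8,"fingers":0},{"x":2.5,"y":-2.9,"fingers":0},{"x":2.5,"y":-2.9,"fingers":0},{"x":2.5,"y":-2.9,"fingers":0},{"x":2.5,"y":-2.9,"fingers":0},{"x":2.5,"y":-2.9,"fingers":0},{"x":2.5,"y":-2.9,"fingers":0},{"x":2.5,"y":-2.9,"fingers":0},{"x":2.5,"y":-2.9,"fingers":0},{"x":2.5,"y":-2.9,"fingers":0}]' 20
python3 -m inch '[{"x":2.5,"y":-2.9},{"x":2.5,"y":-2.9},{"x":2.5,"y":-2.9},{"x":2.5,"y":-2.9},{"x":2.5,"y":-2.9},{"x":2.5,"y":-2.9},{"x":2.5,"y":-2.9},{"x":2.5,"y":-2.9},{"x":2.5,"y":-2.9},{"x":1.5,"y":-1.5}]'
python3 -m inch '[{"az":-0.1},{"az":-0.14},{"az":-0.14},{"az":-0.14},{"az":-0.14},{"az":-0.14},{"az":-0.14},{},{},{}]'
python3 - <<'E'
from cell import env
from h import *
s=env.sense();print(s)
print(R.from_rotvec(s['eef_rot']).as_matrix())
cv2.imwrite('pics/w1.png',env.grab_frame('wrist'))
E
```

```text
{'time_s': 0.15, 'q': array([ 1.22722151,  0.38366292,  0.04383198,  1.59919494, -0.01787114,
        1.16120115, -0.04986651]), 'qvel': array([ 1.40062868e-03, -2.05227879e-03, -8.82414249e-05, -4.52905824e-03,
       -8.42957206e-04, -4.33624107e-04,  1.60076340e-03]), 'tau': array([ 2.06326113e-03, -4.34053731e+01,  1.02682527e+00, -2.49978983e+01,
        1.07353696e-02,  7.32623826e-03, -1.82136938e-05]), 'tcp_pos': array([ 0.15797455, -0.62975736,  0.23017395]), 'eef_rot': array([-3.11585212e+00, -3.85048246e-01,  5.98120819e-04]), 'contact_force': array([ 0.47982242, -0.24167578,  0.36665738]), 'ft_torque': array([ 0.05198856,  0.00344711, -0.01941434]), 'grasp_force': 0.0, 'width': 0.08554084446370941}
[[ 9.69916727e-01  2.43436126e-01 -6.28221321e-04]
 [ 2.43436903e-01 -9.69914721e-01  1.97690650e-03]
 [-1.28070646e-04 -2.07036694e-03 -9.99997849e-01]]invalid input at $[0]: expected keys ax, ay, az, x, y, z, fingers
invalid input at $[0]: expected keys ax, ay, az, x, y, z, fingers
invalid input at $[0]: expected keys ax, ay, az, x, y, z, fingers
```

View pics/w1.png

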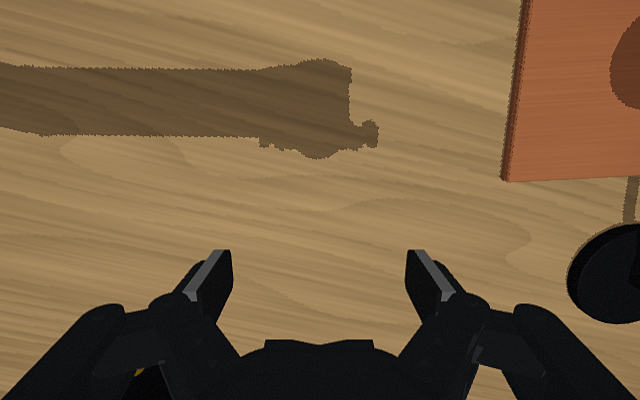

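The view shows only the open fingers over wood, because the arm has not moved. Every row needs all seven keys, so I'll resend them in full.

```bash
python3 -m inch '[{"ax":0,"ay":0,"az":0,"x":1.5,"y":-1.8,"z":0,"fingers":0},{"ax":0,"ay":0,"az":0,"x":2.5,"y":-2.9,"z":0,"fingers":0},{"ax":0,"ay":0,"az":0,"x":2.5,"y":-2.9,"z":0,"fingers":0},{"ax":0,"ay":0,"az":0,"x":2.5,"y":-2.9,"z":0,"fingers":0},{"ax":0,"ay":0,"az":0,"x":2.5,"y":-2.9,"z":0,"fingers":0},{"ax":0,"ay":0,"az":0,"x":2.5,"y":-2.9,"z":0,"fingers":0},{"ax":0,"ay":0,"az":0,"x":2.5,"y":-2.9,"z":0,"fingers":0},{"ax":0,"ay":0,"az":0,"x":2.5,"y":-2.9,"z":0,"fingers":0},{"ax":0,"ay":0,"az":0,"x":2.5,"y":-2.9,"z":0,"fingers":0},{"ax":0,"ay":0,"az":0,"x":2.5,"y":-2.9,"z":0,"fingers":0}]' 20
python3 -m inch '[{"ax":0,"ay":0,"az":0,"x":2.5,"y":-2.9,"z":0,"fingers":0},{"ax":0,"ay":0,"az":0,"x":2.5,"y":-2.9,"z":0,"fingers":0},{"ax":0,"ay":0,"az":0,"x":2.5,"y":-2.9,"z":0,"fingers":0},{"ax":0,"ay":0,"az":0,"x":2.5,"y":-2.9,"z":0,"fingers":0},{"ax":0,"ay":0,"az":0,"x":2.5,"y":-2.9,"z":0,"fingers":0},{"ax":0,"ay":0,"az":0,"x":2.5,"y":-2.9,"z":0,"fingers":0},{"ax":0,"ay":0,"az":0,"x":2.5,"y":-2.9,"z":0,"fingers":0},{"ax":0,"ay":0,"az":0,"x":2.5,"y":-2.9,"z":0,"fingers":0},{"ax":0,"ay":0,"az":0,"x":2.5,"y":-2.9,"z":0,"fingers":0},{"ax":0,"ay":0,"az":0,"x":1.5,"y":-1.5,"z":0,"fingers":0}]'
python3 -m inch '[{"ax":0,"ay":0,"az":-0.1,"x":0,"y":0,"z":0,"fingers":0},{"ax":0,"ay":0,"az":-0.14,"x":0,"y":0,"z":0,"fingers":0},{"ax":0,"ay":0,"az":-0.14,"x":0,"y":0,"z":0,"fingers":0},{"ax":0,"ay":0,"az":-0.14,"x":0,"y":0,"z":0,"fingers":0},{"ax":0,"ay":0,"az":-0.14,"x":0,"y":0,"z":0,"fingers":0},{"ax":0,"ay":0,"az":-0.14,"x":0,"y":0,"z":0,"fingers":0},{"ax":0,"ay":0,"az":-0.14,"x":0,"y":0,"z":0,"fingers":0},{"ax":0,"ay":0,"az":0,"x":0,"y":0,"z":0,"fingers":0},{"ax":0,"ay":0,"az":0,"x":0,"y":0,"z":0,"fingers":0}]'
python3 - <<'E'
from cell import env
from h import *
s=env.sense();print(s['q'],s['contact_force'])
print(R.from_rotvec(s['eef_rot']).as_matrix())
import json;json.dump({k:(v.tolist() if hasattr(v,'tolist') else v) for k,v in env.camera_info('wrist').items()},open('w2.json','w'))
cv2.imwrite('pics/w2.png',env.grab_frame('wrist'))
E
```

```text
time_s: 1.2
tcp_pos: [0.3234, -0.2999, 0.2313]
eef_rot: [3.118, 0.385, 0.0]
contact_force: [1.2, 0.3, 0.1]
width: 0.0002
grasp_force: 0.0
time_s: 2.2
tcp_pos: [0.4895, 0.0286, 0.2316]
eef_rot: [-3.116, -0.392, -0.002]
contact_force: [-0.2, 0.3, 0.7]
width: 0.0003
grasp_force: 0.0
time_s: 3.1
tcp_pos: [0.4885, 0.0245, 0.2312]
eef_rot: [-2.608, -1.751, 0.0]
contact_force: [0.1, 0.6, -0.5]
width: 0.0002
grasp_force: 0.0
[ 0.51802384  0.12925036 -0.69009061  1.9469928   0.09239181  1.09670542
 -0.59829753] [ 0.09936047  0.58077434 -0.52331783]
[[ 3.78377430e-01  9.25651367e-01 -2.58729801e-04]
 [ 9.25651388e-01 -3.78377460e-01 -7.64981081e-05]
 [-1.68708103e-04 -2.10548442e-04 -9.99999964e-01]]
```

View pics/w2.png

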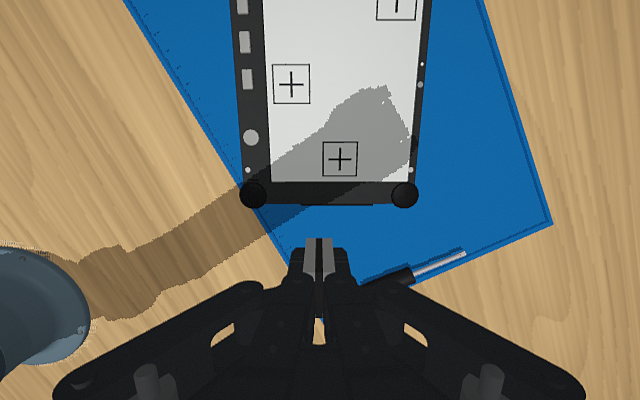

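The wrist view shows the right cross at (340,159), the bottom cross at (291.5,84), the top-left cross at (397,2) partly cut off, and the round key at (251,138).

```bash
python3 - <<'E'
from cell import env
from h import *
import json
ci=json.load(open('w2.json'))
im=cv2.imread('pics/w2.png');g=im.min(2)
n,l,st,ce=cv2.connectedComponentsWithStats((g[120:155,238:265]>90).astype(np.uint8))
i=1+st[1:,4].argmax();key=ce[i]+[238,120];print('key',key,st[i])
# cross centre: centroid of dark lines within frame window
px=[(340,159),(291.5,84)]
Q=np.vstack([cast(ci,px,.040),cast(ci,[key],.0425)])
th,t,Rm,e=fit([M['R'],M['B'],M['K']],Q);print(np.degrees(th),t,e);print(Q)
s=env.sense();T=R.from_rotvec(s['eef_rot']).as_matrix();p=s['tcp_pos']
print('yaw err deg',np.degrees(th)-np.degrees(np.arctan2(T[1,1],T[0,1])))
for k in M:
    w=Rm@M[k]+t;print(k,w,'tool cm',100*(T.T@np.r_[w-p[:2],0])[:2])
E
```

```text
key [250.5942029  137.10628019] [  5   9  16  17 207]
-22.33921190808689 [0.53781454 0.11180853] [0.00027005 0.00012928 0.00032232]
[[0.51890428 0.03354105]
 [0.49999289 0.12747252]
 [0.43613025 0.09409662]]
yaw err deg -0.1366052868748895
TL [0.62815337 0.16063624] tool cm [17.86956157  7.78353251]
R [0.51869684 0.03371395] tool cm [1.98224325 2.44563869]
B [0.49989159 0.12739219] tool cm [ 9.944857   -2.83539173]
K [0.43643899 0.09400405] tool cm [ 4.4558401  -7.44849176]
```

```bash
python3 -m inch '[{"ax":0,"ay":0,"az":0,"x":2,"y":0.9,"z":0,"fingers":0},{"ax":0,"ay":0,"az":0,"x":3.6,"y":1.5,"z":2,"fingers":0},{"ax":0,"ay":0,"az":0,"x":3.6,"y":1.5,"z":2,"fingers":0},{"ax":0,"ay":0,"az":0,"x":3.6,"y":1.5,"z":2,"fingers":0},{"ax":0,"ay":0,"az":0,"x":3.1,"y":1.4,"z":2,"fingers":0},{"ax":0,"ay":0,"az":0,"x":2,"y":1,"z":2,"fingers":0},{"ax":0,"ay":0,"az":0,"x":0,"y":0,"z":3,"fingers":0},{"ax":0,"ay":0,"az":0,"x":0,"y":0,"z":2.6,"fingers":0},{"ax":0,"ay":0,"az":0,"x":0,"y":0,"z":1,"fingers":0},{"ax":0,"ay":0,"az":0,"x":0,"y":0,"z":0.5,"fingers":0},{"ax":0,"ay":0,"az":0,"x":0,"y":0,"z":0,"fingers":0},{"ax":0,"ay":0,"az":0,"x":0,"y":0,"z":0,"fingers":0}]'
python3 - <<'E'
from cell import env
from h import *
s=env.sense();T=R.from_rotvec(s['eef_rot']).as_matrix()
print(s['contact_force'],'tool cm to TL',100*(T.T@(np.array([.62815,.16064,.040])-s['tcp_pos'])))
cv2.imwrite('pics/w3.png',env.grab_frame('wrist'))
E
```

```text
time_s: 4.35
tcp_pos: [0.6294, 0.1616, 0.0619]
eef_rot: [2.605, 1.754, 0.004]
contact_force: [1.4, -0.9, 0.4]
width: -0.0
grasp_force: 0.0
[ 1.43868942 -0.90029038  0.38426635] tool cm to TL [-0.136242   -0.08391567  2.19243054]
```

View pics/w3.png

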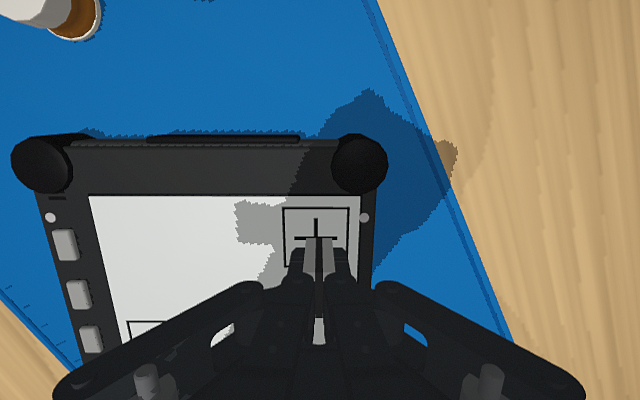

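The fingertips, at column 320, hang just over the top-left cross at (316,238), well inside its frame. I'll descend gently.

```bash
python3 -m inch '[{"ax":0,"ay":0,"az":0,"x":-0.15,"y":-0.1,"z":0.6,"fingers":0},{"ax":0,"ay":0,"az":0,"x":0,"y":0,"z":0.6,"fingers":0},{"ax":0,"ay":0,"az":0,"x":0,"y":0,"z":0.4,"fingers":0},{"ax":0,"ay":0,"az":0,"x":0,"y":0,"z":0.2,"fingers":0},{"ax":0,"ay":0,"az":0,"x":0,"y":0,"z":0.1,"fingers":0},{"ax":0,"ay":0,"az":0,"x":0,"y":0,"z":0.1,"fingers":0},{"ax":0,"ay":0,"az":0,"x":0,"y":0,"z":0.1,"fingers":0},{"ax":0,"ay":0,"az":0,"x":0,"y":0,"z":0,"fingers":0}]'
```

```text
time_s: 5.2
tcp_pos: [0.6267, 0.1604, 0.0397]
eef_rot: [2.605, 1.755, -0.0]
contact_force: [-0.6, -0.5, 2.1]
width: -0.0001
grasp_force: 1.1
```

```bash
python3 -m inch '[{"ax":0,"ay":0,"az":0,"x":0,"y":0,"z":0.05,"fingers":0},{"ax":0,"ay":0,"az":0,"x":0,"y":0,"z":0,"fingers":0}]'; python3 -m inch '[{"ax":0,"ay":0,"az":0,"x":0,"y":0,"z":0.03,"fingers":0},{"ax":0,"ay":0,"az":0,"x":0,"y":0,"z":0,"fingers":0},{"ax":0,"ay":0,"az":0,"x":0,"y":0,"z":0,"fingers":0}]'
```

```text
time_s: 5.4
tcp_pos: [0.6267, 0.1604, 0.0392]
eef_rot: [2.605, 1.755, -0.0]
contact_force: [-1.9, -0.6, 3.8]
width: -0.0002
grasp_force: 1.9
time_s: 5.7
tcp_pos: [0.6268, 0.1603, 0.0389]
eef_rot: [2.605, 1.755, 0.0]
contact_force: [-1.6, -0.9, 6.1]
width: 0.0003
grasp_force: 2.6
```

```bash
python3 -m inch '[{"ax":0,"ay":0,"az":0,"x":0,"y":0,"z":-1,"fingers":0},{"ax":0,"ay":0,"az":0,"x":0,"y":0,"z":-3,"fingers":0},{"ax":0,"ay":0,"az":0,"x":-2,"y":-0.6,"z":0,"fingers":0},{"ax":0,"ay":0,"az":0,"x":-4,"y":-1.3,"z":0,"fingers":0},{"ax":0,"ay":0,"az":0,"x":-4,"y":-1.4,"z":0,"fingers":0},{"ax":0,"ay":0,"az":0,"x":-3.8,"y":-1.3,"z":0,"fingers":0},{"ax":0,"ay":0,"az":0,"x":-2,"y":-0.6,"z":0,"fingers":0},{"ax":0,"ay":0,"az":0,"x":0,"y":0,"z":1.6,"fingers":0},{"ax":0,"ay":0,"az":0,"x":0,"y":0,"z":0.4,"fingers":0},{"ax":0,"ay":0,"az":0,"x":0,"y":0,"z":0,"fingers":0},{"ax":0,"ay":0,"az":0,"x":0,"y":0,"z":0,"fingers":0}]'
python3 - <<'E'
from cell import env
from h import *
s=env.sense();T=R.from_rotvec(s['eef_rot']).as_matrix()
print(s['contact_force'],'tool cm to R',100*(T.T@(np.array([.5187,.0337,.040])-s['tcp_pos'])))
cv2.imwrite('pics/w4.png',env.grab_frame('wrist'))
E
```

```text
time_s: 6.8
tcp_pos: [0.5201, 0.0353, 0.0585]
eef_rot: [-2.603, -1.758, -0.002]
contact_force: [0.7, 0.3, 0.1]
width: -0.0001
grasp_force: 0.0
[0.66148504 0.33868581 0.08875585] tool cm to R [-0.20075251 -0.06862353  1.84992984]
```

View pics/w4.png

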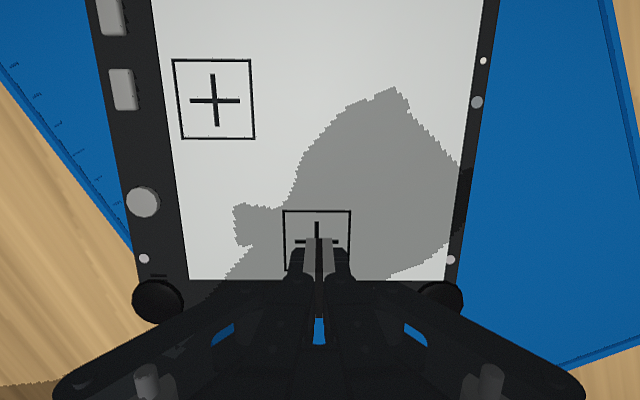

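The fingertips are centred over the right cross at (317,241), inside its frame, which spans columns 283–351. The tablet looks unshifted.

```bash
python3 -m inch '[{"ax":0,"ay":0,"az":0,"x":-0.15,"y":-0.05,"z":0.6,"fingers":0},{"ax":0,"ay":0,"az":0,"x":0,"y":0,"z":0.5,"fingers":0},{"ax":0,"ay":0,"az":0,"x":0,"y":0,"z":0.3,"fingers":0},{"ax":0,"ay":0,"az":0,"x":0,"y":0,"z":0.2,"fingers":0},{"ax":0,"ay":0,"az":0,"x":0,"y":0,"z":0.1,"fingers":0},{"ax":0,"ay":0,"az":0,"x":0,"y":0,"z":0.1,"fingers":0},{"ax":0,"ay":0,"az":0,"x":0,"y":0,"z":0.05,"fingers":0},{"ax":0,"ay":0,"az":0,"x":0,"y":0,"z":0,"fingers":0}]'
```

```text
time_s: 7.65
tcp_pos: [0.5182, 0.0322, 0.0401]
eef_rot: [2.605, 1.755, 0.0]
contact_force: [0.5, 0.2, 0.1]
width: 0.0
grasp_force: 0.2
```

```bash
python3 -m inch '[{"ax":0,"ay":0,"az":0,"x":0,"y":0,"z":0.08,"fingers":0},{"ax":0,"ay":0,"az":0,"x":0,"y":0,"z":0.03,"fingers":0},{"ax":0,"ay":0,"az":0,"x":0,"y":0,"z":0,"fingers":0},{"ax":0,"ay":0,"az":0,"x":0,"y":0,"z":0,"fingers":0},{"ax":0,"ay":0,"az":0,"x":0,"y":0,"z":0,"fingers":0}]'
```

```text
time_s: 8.15
tcp_pos: [0.5183, 0.0321, 0.0391]
eef_rot: [2.605, 1.755, 0.0]
contact_force: [-0.3, 0.2, 4.4]
width: -0.0001
grasp_force: 2.0
```

```bash
python3 -m inch '[{"ax":0,"ay":0,"az":0,"x":0,"y":0,"z":0,"fingers":0},{"ax":0,"ay":0,"az":0,"x":0,"y":0,"z":-1,"fingers":0},{"ax":0,"ay":0,"az":0,"x":0,"y":0,"z":-3,"fingers":0},{"ax":0,"ay":0,"az":0,"x":2,"y":-1.3,"z":0,"fingers":0},{"ax":0,"ay":0,"az":0,"x":3.1,"y":-2.1,"z":0,"fingers":0},{"ax":0,"ay":0,"az":0,"x":2,"y":-1.3,"z":0,"fingers":0},{"ax":0,"ay":0,"az":0,"x":1,"y":-0.6,"z":1,"fingers":0},{"ax":0,"ay":0,"az":0,"x":0,"y":0,"z":1,"fingers":0},{"ax":0,"ay":0,"az":0,"x":0,"y":0,"z":0,"fingers":0},{"ax":0,"ay":0,"az":0,"x":0,"y":0,"z":0,"fingers":0},{"ax":0,"ay":0,"az":0,"x":0,"y":0,"z":0,"fingers":0}]'
python3 - <<'E'
from cell import env
from h import *
s=env.sense();T=R.from_rotvec(s['eef_rot']).as_matrix()
print(s['contact_force'],'tool cm to B',100*(T.T@(np.array([.4999,.1274,.040])-s['tcp_pos'])))
cv2.imwrite('pics/w5.png',env.grab_frame('wrist'))
E
```

```text
time_s: 9.25
tcp_pos: [0.5, 0.1257, 0.0589]
eef_rot: [2.607, 1.752, -0.0]
contact_force: [0.2, -0.1, 0.3]
width: -0.0001
grasp_force: 0.0
[ 0.15345637 -0.08969975  0.31712616] tool cm to B [ 0.15058278 -0.07063589  1.89236102]
```

View pics/w5.png

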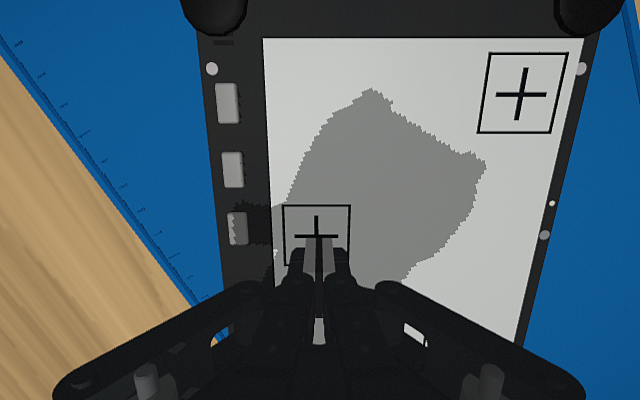

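The fingertips are just over the bottom cross at (316,236). I'll descend with a small correction.

```bash
python3 -m inch '[{"ax":0,"ay":0,"az":0,"x":0.1,"y":-0.1,"z":0.6,"fingers":0},{"ax":0,"ay":0,"az":0,"x":0,"y":0,"z":0.5,"fingers":0},{"ax":0,"ay":0,"az":0,"x":0,"y":0,"z":0.3,"fingers":0},{"ax":0,"ay":0,"az":0,"x":0,"y":0,"z":0.2,"fingers":0},{"ax":0,"ay":0,"az":0,"x":0,"y":0,"z":0.1,"fingers":0},{"ax":0,"ay":0,"az":0,"x":0,"y":0,"z":0.1,"fingers":0},{"ax":0,"ay":0,"az":0,"x":0,"y":0,"z":0.1,"fingers":0},{"ax":0,"ay":0,"az":0,"x":0,"y":0,"z":0,"fingers":0}]'
```

```text
time_s: 10.1
tcp_pos: [0.499, 0.1285, 0.04]
eef_rot: [2.605, 1.756, 0.0]
contact_force: [0.0, -0.4, 0.4]
width: -0.0002
grasp_force: 0.4
```

```bash
python3 -m inch '[{"ax":0,"ay":0,"az":0,"x":0,"y":0,"z":0.07,"fingers":0},{"ax":0,"ay":0,"az":0,"x":0,"y":0,"z":0.03,"fingers":0},{"ax":0,"ay":0,"az":0,"x":0,"y":0,"z":0,"fingers":0},{"ax":0,"ay":0,"az":0,"x":0,"y":0,"z":0,"fingers":0},{"ax":0,"ay":0,"az":0,"x":0,"y":0,"z":0,"fingers":0},{"ax":0,"ay":0,"az":0,"x":0,"y":0,"z":0,"fingers":0}]'
```

```text
time_s: 10.7
tcp_pos: [0.4991, 0.1285, 0.0391]
eef_rot: [2.605, 1.755, 0.001]
contact_force: [-0.9, -1.0, 4.0]
width: 0.0001
grasp_force: 2.1
```

```bash
python3 -m inch '[{"ax":0,"ay":0,"az":0,"x":0,"y":0,"z":-1,"fingers":0},{"ax":0,"ay":0,"az":0,"x":0,"y":0,"z":-3,"fingers":0},{"ax":0,"ay":0,"az":0,"x":-1.3,"y":-1.0,"z":0,"fingers":0},{"ax":0,"ay":0,"az":0,"x":-2,"y":-1.7,"z":0,"fingers":0},{"ax":0,"ay":0,"az":0,"x":-1.5,"y":-1.2,"z":0,"fingers":0},{"ax":0,"ay":0,"az":0,"x":-0.8,"y":-0.6,"z":0,"fingers":0},{"ax":0,"ay":0,"az":0,"x":0,"y":0,"z":1,"fingers":0},{"ax":0,"ay":0,"az":0,"x":0,"y":0,"z":0.8,"fingers":0},{"ax":0,"ay":0,"az":0,"x":0,"y":0,"z":0,"fingers":0},{"ax":0,"ay":0,"az":0,"x":0,"y":0,"z":0,"fingers":0},{"ax":0,"ay":0,"az":0,"x":0,"y":0,"z":0,"fingers":0}]'
python3 - <<'E'
from cell import env
from h import *
s=env.sense();T=R.from_rotvec(s['eef_rot']).as_matrix()
print(s['contact_force'],'tool cm to K',100*(T.T@(np.array([.4363,.094,.0425])-s['tcp_pos'])))
cv2.imwrite('pics/w6.png',env.grab_frame('wrist'))
E
```

```text
time_s: 11.8
tcp_pos: [0.4368, 0.0941, 0.0609]
eef_rot: [-2.604, -1.756, -0.001]
contact_force: [0.0, 0.6, 1.0]
width: -0.0003
grasp_force: 0.0
[0.00885043 0.60758764 1.02249406] tool cm to K [-0.03122236 -0.03686453  1.83731504]
```

View pics/w6.png

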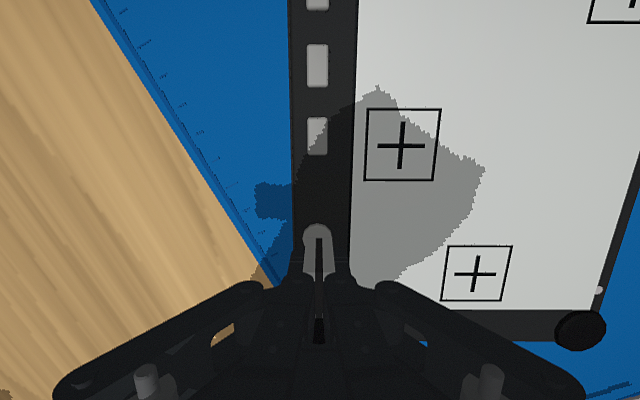

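The fingers are centred over the round key, whose rim shows at about (317,226), and well clear of the glass and the other keys. I'll press.

```bash
python3 -m inch '[{"ax":0,"ay":0,"az":0,"x":0,"y":0,"z":0.6,"fingers":0},{"ax":0,"ay":0,"az":0,"x":0,"y":0,"z":0.6,"fingers":0},{"ax":0,"ay":0,"az":0,"x":0,"y":0,"z":0.4,"fingers":0},{"ax":0,"ay":0,"az":0,"x":0,"y":0,"z":0.1,"fingers":0},{"ax":0,"ay":0,"az":0,"x":0,"y":0,"z":0.1,"fingers":0},{"ax":0,"ay":0,"az":0,"x":0,"y":0,"z":0.1,"fingers":0},{"ax":0,"ay":0,"az":0,"x":0,"y":0,"z":0.1,"fingers":0},{"ax":0,"ay":0,"az":0,"x":0,"y":0,"z":0,"fingers":0}]'
```

```text
time_s: 12.65
tcp_pos: [0.4359, 0.0934, 0.0409]
eef_rot: [2.605, 1.756, -0.001]
contact_force: [-1.6, -0.1, 1.7]
width: -0.0002
grasp_force: 1.3
```

```bash
python3 -m inch '[{"ax":0,"ay":0,"az":0,"x":0,"y":0,"z":0.1,"fingers":0},{"ax":0,"ay":0,"az":0,"x":0,"y":0,"z":0.05,"fingers":0},{"ax":0,"ay":0,"az":0,"x":0,"y":0,"z":0,"fingers":0}]'; python3 -m inch '[{"ax":0,"ay":0,"az":0,"x":0,"y":0,"z":0.05,"fingers":0},{"ax":0,"ay":0,"az":0,"x":0,"y":0,"z":0,"fingers":0},{"ax":0,"ay":0,"az":0,"x":0,"y":0,"z":0,"fingers":0}]'
```

```text
time_s: 12.95
tcp_pos: [0.436, 0.0934, 0.0396]
eef_rot: [2.605, 1.755, -0.001]
contact_force: [-1.9, -0.2, 5.3]
width: -0.0
grasp_force: 2.6
time_s: 13.25
tcp_pos: [0.436, 0.0934, 0.0395]
eef_rot: [2.605, 1.755, -0.002]
contact_force: [-3.8, -1.6, 9.2]
width: 0.0002
grasp_force: 4.6
```

The key has bottomed out: the force rises while the travel has stopped. I'll lift clear.

```bash
python3 -m inch '[{"ax":0,"ay":0,"az":0,"x":0,"y":0,"z":0,"fingers":0},{"ax":0,"ay":0,"az":0,"x":0,"y":0,"z":-1,"fingers":0},{"ax":0,"ay":0,"az":0,"x":0,"y":0,"z":-3,"fingers":0},{"ax":0,"ay":0,"az":0,"x":0,"y":0,"z":-4,"fingers":0},{"ax":0,"ay":0,"az":0,"x":0,"y":0,"z":-3,"fingers":0},{"ax":0,"ay":0,"az":0,"x":0,"y":0,"z":0,"fingers":0},{"ax":0,"ay":0,"az":0,"x":0,"y":0,"z":0,"fingers":0},{"ax":0,"ay":0,"az":0,"x":0,"y":0,"z":0,"fingers":0}]'
python3 - <<'E'
from cell import env
print(env.hand_in())
E
```

```text
time_s: 14.05
tcp_pos: [0.4352, 0.0929, 0.1479]
eef_rot: [-2.605, -1.755, 0.003]
contact_force: [0.7, 0.2, -0.6]
width: 0.0001
grasp_force: 0.0
the job is handed in; nothing more can be done
None
```

I touched the three crosses in order at about 4–6 N, pressed the round key until it bottomed and released it, then handed the job in at about 14 s; no verdict came back.

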